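# Unstack the sample pile onto its stations

### The arm

A 6-joint arm with a two-finger parallel gripper is mounted at the origin on a cart in front of the work surface, level with it; the furniture and walls round the work are solid. World frame = base frame: x ahead of the robot, y to its left, z up, the work surface at z = 0. Lengths are in m, angles in rad, forces in N, time in s.
With the tool pointing down it reaches from about 0.275 to 1 m from the base axis. Payload 8.4 kg.
Tool frame: the origin (TCP) lies on the centre line of the jaws, within the pads' length; the fingertips stand 17 mm ahead of it and the grasp point (between the pads) lies 2 mm behind it (bot.tcp_to_tips is the z of the fingertips in the tool frame, in m); z points along the fingers, y is the line along which they close (so a half turn about z gives the same grasp; the last joint's range is limited). The gripper opens to 85 mm and grips with 20 to 120 N. Pads are 22 mm wide; open, the fingers measure 114 mm over their backs; the gripper's body (76 mm by 85 mm) begins 54 mm behind the grasp point. The pads swing forward as they close: fully open they stand 13 mm farther back than shut.
Start: joints at [1.24, 0.353, 1.633, -0, 1.155, -0.002], TCP at [0.202, 0.592, 0.248] pointing down, gripper open.
Joint ranges: [-2.63, 2.63], [-0.92, 2.1], [0.06, 2.66], [-1.3, 4.44], [0, 2.69], [-3.02, 3.02]. Speed limits (rad/s): [2.22, 2.22, 2.79, 3.14, 3.14, 3.14].

### API

Orientations are given as a unit quaternion [x, y, z, w].
In Python, from workcell import bot, hand, kinematics, get_obs, vision, hand_in gives the robot as it stands. The module is installed in compiled form; this text tells all that it offers. Calls block until the motion is done:
- bot.reach(position, orientation): joint-space move of the TCP to a pose.
- bot.servo_line(position, ori=None, velocity=0.15): straight line of the TCP; ori=None keeps the orientation; velocity is the mean speed in m/s.
- bot.goto_joints(angles): joint-space move.
- hand.move_gripper(opening, strength=None): finger opening in m; strength is the grip in N (None keeps the last); returns when the fingers have stopped.
- bot.dwell(seconds).
- kinematics.solve_ik(position, orientation): joint angles nearest the present ones, or None.
- get_obs(): the state.
- vision.read_camera(name): name is "side" or "top" or "wrist"; returns a dict with "frame" (480x640x3 uint8, red, green, blue), "intrinsics" (3x3 intrinsics, pixels), "view" (4x4, takes a point from world to camera coordinates). Camera axes: x right, y down, z forward; pixel columns grow to the right and rows downward; lengths in m; the calibration is good to about 2 mm. A picture is of the moment at which its call begins. There is no depth.
A pose or a line that the arm cannot do raises bot.IKError and nothing moves.
- hand_in(): hands the job in; it is judged then, once.
The state is a dict: "time_s": time; "joint_pos": joint angles; "joint_vel": joint speeds; "joint_efforts": joint torques, N m; "position": TCP position; "orientation": TCP orientation; "wrist_force": force on the tool from outside, world axes, zero at the start; "ft_torque": the same for the moment, N m; "gripper_width": finger opening in m; "grip_force": force on a finger pad.
Only numpy, scipy, OpenCV 4.12 (cv2) and the standard library are available. Lean on these libraries where they do the work, as an engineer would, in place of code of your own. Each camera call takes 0.05 s, during which the arm holds its last target. There are 200 camera calls.

### The job

Someone has piled the samples on the film carton: take the pile apart and stand each thing upright in its own station, flat on the floor inside the rim: each sample cup in the small round dish of its lid's colour, each jar in the large round dish of its cap's colour, and the carton, squared up lengthwise, in the rectangular tray with the red floor. Set things down gently; do not drop or tip anything over.

Things in the scene. Friction and masses are not known exactly. Their poses are not given: they have to be found in the camera images.
- cup_black_center (a point): X-ray sample cup, upright plastic cylinder, white body with a black lid, 39 mm in diameter, 33 mm high; starts standing centred on one of the two jars (either one). The point is on its axis, 16 mm above its underside; z is up along the axis.
- cup_grey_center (a point): X-ray sample cup, upright plastic cylinder, white body with a grey lid, 39 mm in diameter, 32 mm high; starts standing centred on one of the two jars (either one). The point is on its axis, 16 mm above its underside; z is up along the axis.
- jar_blue_center (a point): Screw-cap powder jar, white cylinder with a blue cap, 54 mm in diameter, 80 mm high (things on it stand 78 mm above its underside, as the cap's top is slightly dished); starts standing in the pile, on the carton (similar jars at the back of the bench are not meant), with the other jar 5 mm beside it along the carton's long axis, and a sample cup on top. The point is on its axis, 40 mm above its underside; z is up along the axis.
- jar_white_center (a point): Screw-cap powder jar, white cylinder with a white cap, 54 mm in diameter, 80 mm high (things on it stand 78 mm above its underside, as the cap's top is slightly dished); starts standing in the pile, on the carton (similar jars at the back of the bench are not meant), with the other jar 5 mm beside it along the carton's long axis, and a sample cup on top. The point is on its axis, 40 mm above its underside; z is up along the axis.
- carton_center (a point): Closed white and red carton, 66 mm (its x) by 115 mm (its y, the long axis) by 58 mm high (z up), 0.35 kg, lying on the worktop under the pile: both jars stand on it, side by side along its y axis, 29.5 mm either side of its middle. The point is its centre, 29 mm above its underside.
- dish_black_floor (a point): Fixed round station with a white rim and a black floor; outside 70 mm in diameter, inside 62 mm, rim 3 mm high above the floor and 4 mm wide; for the cup with the black lid. The point is the centre of its floor, which lies 2 mm above the worktop.
- dish_grey_floor (a point): Fixed round station with a white rim and a mid-grey floor; outside 70 mm in diameter, inside 62 mm, rim 3 mm high above the floor and 4 mm wide; for the cup with the grey lid. The point is the centre of its floor, which lies 2 mm above the worktop.
- dish_blue_floor (a point): Fixed round station with a white rim and a blue floor; outside 86 mm in diameter, inside 78 mm, rim 3 mm high above the floor and 4 mm wide; for the jar with the blue cap. The point is the centre of its floor, which lies 2 mm above the worktop.
- dish_white_floor (a point): Fixed round station with a white rim and a white floor; outside 86 mm in diameter, inside 78 mm, rim 3 mm high above the floor and 4 mm wide; for the jar with the white cap. The point is the centre of its floor, which lies 2 mm above the worktop.
- box_tray_floor (a point): Fixed rectangular station with a white rim and a red floor; inside 92 mm (its x) by 141 mm (its y), rim 3 mm high above the floor and 4 mm wide; for the carton, long axis along long axis, either way round. The point is the centre of its floor, which lies 2 mm above the worktop.
Not all that is in view belongs to the job. What is shaped like the part that bears dish_black_floor but turquoise is not meant. Of the things that look like the part that bears cup_black_center, the smaller one is meant.

How it is judged:
By the outcome, as a careful person would: the job done as asked, in the order asked, and still so for the second after the job is handed in, with the robot touching nothing.
It also fails if it takes over 128 s, if anything falls off the work surface, if the arm or the gripper's body presses on something with over 40 N, if the wrist force passes 120 N, or if a joint passes its speed limit or range.

## Working session

There is one attempt and no reset: what is moved stays moved. The work goes in short steps, each a Python script; the robot and the scene stay as the last script left them, time stands still between calls to the robot, and variables do not carry over. Pictures are saved under pics/ and viewed, at most 14 in all, crops included, and the job is handed in when it is done.

```bash
mkdir -p pics; python3 - <<'E'
from workcell import bot, hand, kinematics, get_obs, vision
import cv2,numpy as np
o=get_obs();print(o)
for n in("top","side"):
    c=vision.read_camera(n);cv2.imwrite(f"pics/{n}0.png",c["frame"][:,:,::-1]);print(n,c["intrinsics"].tolist(),np.round(c["view"],4).tolist())
    np.savez(f"{n}0.npz",**c)
E
```

```text
{'time_s': 0.0, 'joint_pos': array([ 1.23961904e+00,  3.53639567e-01,  1.63418813e+00,  2.42043621e-05,
        1.15520681e+00, -2.39844627e-03]), 'joint_vel': array([ 4.46398977e-04,  7.71611939e-05, -5.13716425e-04,  1.56760502e-03,
        4.36267920e-04, -1.71839603e-03]), 'joint_efforts': array([ 2.46448178e-05, -6.05251765e+01, -3.42066979e+01,  1.01826304e-04,
        9.26454115e-03,  1.31368461e-05]), 'position': array([0.20163904, 0.59106672, 0.24754393]), 'orientation': array([ 1.63654800e-01,  9.86517403e-01, -7.09085512e-04, -1.30600116e-04]), 'wrist_force': array([ 1.48272712, -0.47406742,  0.45357494]), 'ft_torque': array([ 0.02610411, -0.02035146, -0.0331882 ]), 'grip_force': 0.0, 'gripper_width': 0.08543260792620835}
top [[491.89517739182895, 0.0, 319.4167658298429], [0.0, 491.89517739182895, 241.9346401854225], [0.0, 0.0, 1.0]] [[0.0031, -0.9997, 0.0236, 0.0713], [-0.9864, -0.0069, -0.1642, 0.6508], [0.1643, -0.0228, -0.9861, 1.0642], [0.0, 0.0, 0.0, 1.0]]
side [[517.9091295805997, 0.0, 312.72557027226117], [0.0, 517.9091295805997, 242.56966035179093], [0.0, 0.0, 1.0]] [[-0.8784, -0.4775, 0.0198, 0.5863], [-0.2217, 0.3706, -0.902, 0.1969], [0.4233, -0.7967, -0.4314, 1.3416], [0.0, 0.0, 0.0, 1.0]]
```

View pics/top0.png

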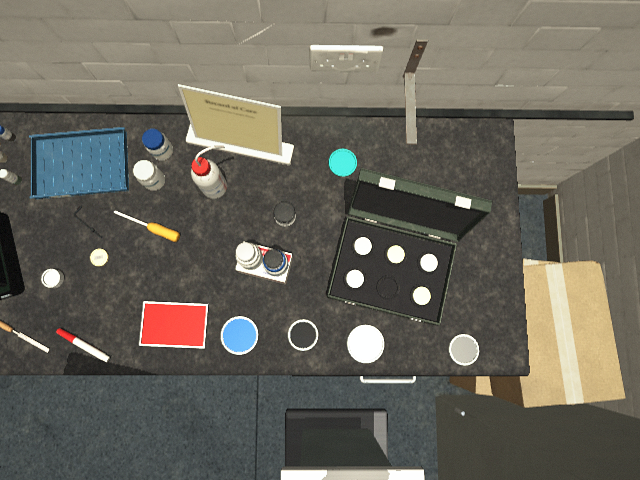

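View pics/side0.png

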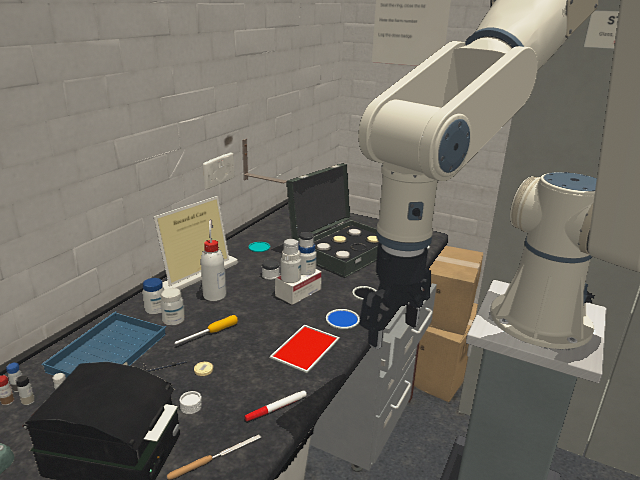

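The top view shows the tray at (173,325), blue dish at (239,335), black at (303,335), white at (366,344), grey at (464,350) and the pile at (263,262). A loose larger black-lidded decoy stands at (285,214). Next I zoom in on the pile.

```bash
python3 - <<'E'
import cv2,numpy as np
a=cv2.imread("pics/top0.png")[220:300,220:310];b=cv2.imread("pics/side0.png")[225:310,255:345]
f=lambda i:cv2.resize(i,(400,380),interpolation=cv2.INTER_CUBIC)
cv2.imwrite("pics/z0.png",np.hstack([f(a),f(b)]))
# stations: colour segmentation in top, projected to floor z=.002
d=np.load("top0.npz");im=d["frame"];K=d["intrinsics"];V=d["view"];R,t=V[:3,:3],V[:3,3]
def ray(u,v,z):
    r=R.T@np.linalg.inv(K)@[u,v,1];c=-R.T@t;return c+r*(z-c[2])/r[2]
g=cv2.cvtColor(im,cv2.COLOR_RGB2GRAY)
for n,(u,v) in dict(tray=(173,325),blue=(239,335),black=(303,335),white=(366,344),grey=(464,350)).items():
    m=np.zeros((482,642),np.uint8);gg=cv2.GaussianBlur(im,(3,3),0)
    _,_,m,_=cv2.floodFill(im.copy(),m,(u,v),0,(25,)*3,(25,)*3,4|cv2.FLOODFILL_FIXED_RANGE|cv2.FLOODFILL_MASK_ONLY|(255<<8))
    m=m[1:-1,1:-1];m=cv2.morphologyEx(m,cv2.MORPH_CLOSE,np.ones((3,3)));c=max(cv2.findContours(m,0,1)[0],key=cv2.contourArea)
    p=np.array([ray(*q[0],.003)[:2] for q in c],np.float32)
    print(n,cv2.minAreaRect(c)[:2],cv2.minAreaRect(p),np.round(cv2.minEnclosingCircle(p)[0],4))
E
```

```text
tray ((173.3443145751953, 324.4247131347656), (61.754417419433594, 39.86792755126953)) ((0.4650370478630066, 0.40785399079322815), (0.1382734477519989, 0.08985330909490585), 87.72288513183594) [0.4651 0.4068]
blue ((239.50003051757812, 335.0000305175781), (31.819805145263672, 31.819805145263672)) ((0.44135111570358276, 0.25602442026138306), (0.07326595485210419, 0.07131615281105042), 46.12199783325195) [0.4414 0.257 ]
black ((303.0, 334.5), (25.0, 24.0)) ((0.44278833270072937, 0.11050203442573547), (0.05653252825140953, 0.05525442957878113), 0.18050441145896912) [0.4426 0.1116]
white ((365.5, 343.5), (37.0, 35.0)) ((0.4229572117328644, -0.03347080200910568), (0.08081750571727753, 0.0835580974817276), 89.62793731689453) [ 0.4229 -0.0333]
grey ((464.0, 349.5), (25.0, 26.0)) ((0.4097367823123932, -0.2608487904071808), (0.05640469118952751, 0.060478318482637405), 0.1404133290052414) [ 0.4105 -0.2608]
```

View pics/z0.png

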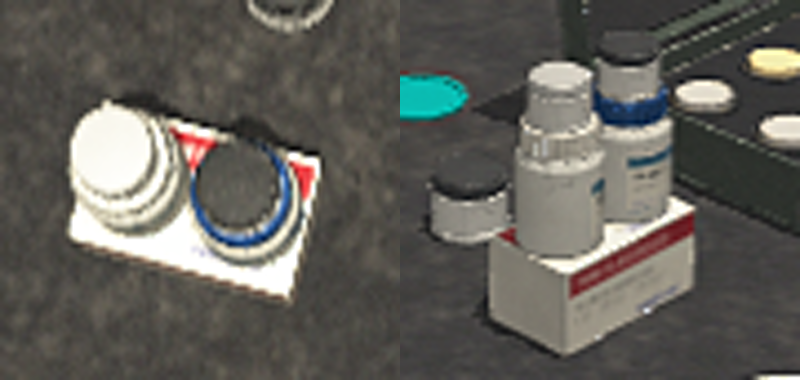

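```bash
cat > h.py <<'E'
from workcell import bot, hand, kinematics, get_obs, vision, hand_in
import numpy as np, cv2
def ray(cam,u,v,z):
    K,V=cam["intrinsics"],cam["view"];R,t=V[:3,:3],V[:3,3]
    r=R.T@np.linalg.inv(K)@[u,v,1];c=-R.T@t;return c+r*(z-c[2])/r[2]
def proj(cam,p):
    q=cam["view"][:3,:3]@np.asarray(p)+cam["view"][:3,3];q=cam["intrinsics"]@q;return q[:2]/q[2]
def quat(phi):            # tool down, jaws closing along azimuth phi (rad)
    a=(phi+np.pi/2)/2;return [np.cos(a),np.sin(a),0,0]
E
python3 - <<'E'
from h import *
t=dict(np.load("top0.npz"));s=dict(np.load("side0.npz"))
c=[ray(t,u,v,.058)[:2] for u,v in((243.6,241),(292.5,253.3),(285.9,282.7),(235.75,269.5))];c=np.array(c)
print(c.round(4),c.mean(0),[np.linalg.norm(c[i]-c[i-1]) for i in range(4)])
d=(c[0]+c[3]-c[1]-c[2]);print("long axis deg",np.degrees(np.arctan2(d[1],d[0])),cv2.minAreaRect(c.astype(np.float32)))
g=ray(t,245.9,251.6,.168);b=ray(t,273.5,259.6,.169);print("grey",g,"black",b,np.linalg.norm(g-b),(g+b)/2)
print("side proj grey,black",proj(s,g),proj(s,b),[proj(s,[*x,.058]) for x in c])
print("decoy",ray(t,285,209,.04))
# predictions from carton
for x,ph in((g,0),):
  print(kinematics.solve_ik([.57,.2,.35],quat(np.radians(-14))))
  print(kinematics.solve_ik([.423,-.033,.35],quat(np.radians(0))))
E
```

```text
[[0.6506 0.2455]
 [0.6233 0.1351]
 [0.5571 0.149 ]
 [0.586  0.2611]] [0.60422651 0.1976926 ] [np.float64(0.06644624466327088), np.float64(0.11371502293548238), np.float64(0.06762967334037136), np.float64(0.11580049285777702)]
long axis deg 75.83664640133372 ((0.6038247346878052, 0.19725626707077026), (0.11611434072256088, 0.06758713722229004), 76.12165832519531)
grey [0.6104599  0.22567011 0.168     ] black [0.59438796 0.16965653 0.169     ] 0.05828231672538937 [0.60242393 0.19766332 0.1685    ]
side proj grey,black [291.85010962 240.1413443 ] [307.69959235 233.44146939] [array([275.19174293, 276.45328484]), array([304.100173  , 262.43714247]), array([322.47378963, 270.13874669]), array([292.90025599, 285.12502245])]
decoy [0.72950785 0.15432349 0.04      ]
[ 3.34972909e-01  2.42083784e-01  1.55910950e+00 -4.44089210e-16
  1.34039937e+00  5.79319004e-01]
[-8.13918541e-02 -6.65027826e-02  1.90062022e+00 -4.44089210e-16
  1.30747522e+00 -8.13918541e-02]
```

```bash
python3 - <<'E'
from h import *
Q=quat(np.radians(-14))
bot.reach([.602,.198,.36],Q)
c=vision.read_camera("wrist");np.savez("w0.npz",**c);f=c["frame"].copy()
for p in([.6105,.2257,.168],[.5944,.1697,.169],[.6506,.2455,.058],[.6233,.1351,.058],[.5571,.149,.058],[.586,.2611,.058]):
    u=proj(c,p);print(u);cv2.drawMarker(f,tuple(int(x) for x in u),(0,255,0),0,12)
cv2.imwrite("pics/w0.png",f[:,:,::-1]);print(get_obs()["time_s"],get_obs()["position"])
E
```

```text
[324.03929966 187.83849201]
[321.56684719 251.24258709]
[352.70228542 151.36657649]
[350.59731002 245.60342163]
[296.28179561 247.48539584]
[295.40244394 151.74314202]
2.2083 [0.60155578 0.19896517 0.35973504]
```

View pics/w0.png

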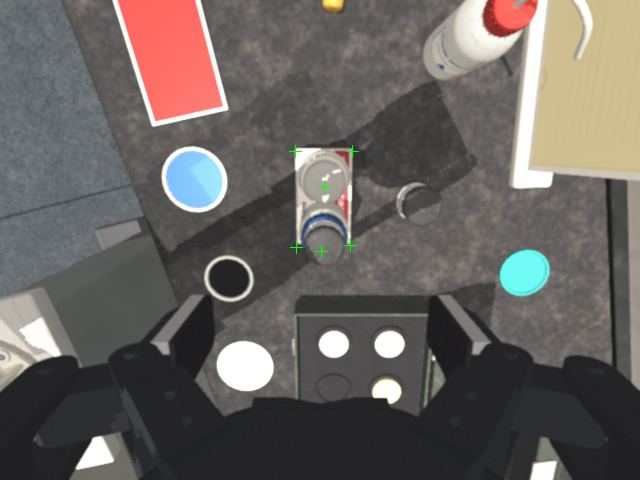

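The carton corners match the prediction. The lids look about 8 px off, at (324,180) and (324,243), so I zoom in.

```bash
python3 - <<'E'
from h import *
c=dict(np.load("w0.npz"));V=c["view"];print(-V[:3,:3].T@V[:3,3],V[:3,:3].round(3))
cv2.imwrite("pics/wz.png",cv2.resize(c["frame"][140:275,280:370,::-1],None,fx=4.4,fy=4.4,interpolation=2))
print(proj(c,[.6105,.2257,.136]),proj(c,[.5944,.1697,.136]))
E
```

```text
[0.61681494 0.26337809 0.48382767] [[ 0.971 -0.241 -0.001]
 [-0.232 -0.936  0.263]
 [-0.065 -0.255 -0.965]]
[323.74207801 183.84497017] [321.49144777 241.70692747]
```

View pics/wz.png

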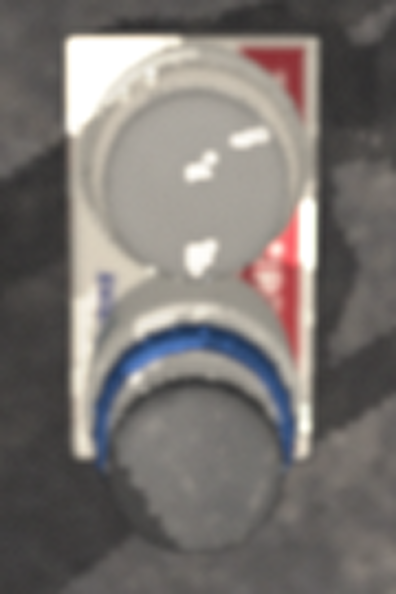

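```bash
cat >> h.py <<'E'
def st(n):
    o=get_obs();print(n,round(o["time_s"],1),o["position"].round(4),"F",o["wrist_force"].round(1),"w",round(o["gripper_width"],4),"g",round(o["grip_force"],1))
def pick(xy,z,phi,force,zup,open_=.085,zin=None):
    Q=quat(phi);hand.move_gripper(open_)
    bot.reach([*xy,zin or zup],Q);bot.servo_line([*xy,z+.03],velocity=.2);bot.servo_line([*xy,z],velocity=.08)
    st("down");hand.move_gripper(0,force);st("grip")
    bot.servo_line([*xy,z+.02],velocity=.06);bot.servo_line([*xy,zup],velocity=.2);st("up")
def place(xy,z,phi,zup,zout=.25,open_=.085):
    Q=quat(phi);bot.reach([*xy,zup],Q);bot.servo_line([*xy,z+.03],velocity=.2);bot.servo_line([*xy,z],velocity=.04)
    st("placed");hand.move_gripper(open_);bot.dwell(.2);st("open");bot.servo_line([*xy,z+.03],velocity=.1);bot.servo_line([*xy,zout],velocity=.25)
def shot(cam,n):
    c=vision.read_camera(cam);np.savez(n+".npz",**c);cv2.imwrite(f"pics/{n}.png",c["frame"][:,:,::-1]);return c
E
python3 - <<'E'
from h import *
p=np.radians(-14)
pick([.5965,.172],.159,p,30,.24,zin=.28)
place([.4428,.111],.0262,0,.15)
shot("wrist","w1")
E
```

```text
down 4.0 [0.5963 0.1719 0.1585] F [ 0.4  0.6 -0.3] w 0.0852 g 0.0
grip 4.5 [0.5968 0.1721 0.1595] F [-0.2 -0.2  3.5] w 0.0379 g 30.3
up 5.4 [0.5965 0.172  0.2402] F [-0.5 -0.4 -0.3] w 0.0382 g 30.1
placed 7.7 [0.4429 0.111  0.0262] F [ 0.4 -0.3  0.8] w 0.0382 g 30.1
open 8.4 [0.4428 0.111  0.0262] F [ 0.  0. -0.] w 0.0849 g 0.0
```

View pics/w1.png

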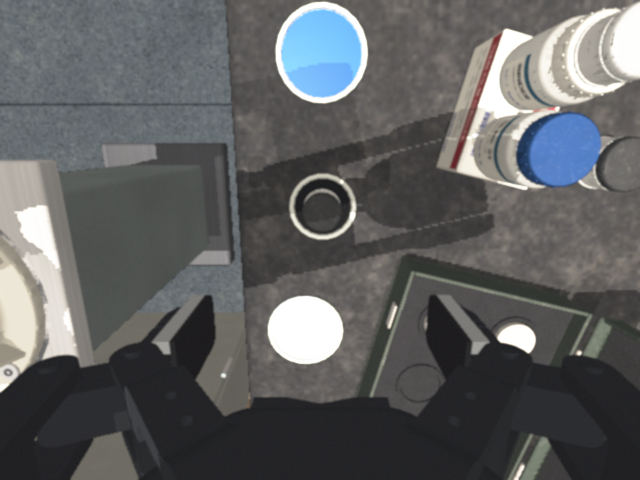

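The black cup is centred in its dish: lid (322,210), dish (322,207). Next the grey cup, then the jars.

```bash
python3 - <<'E'
from h import *
p=np.radians(-14)
pick([.611,.2275],.159,p,30,.28,zin=.28)
place([.4105,-.2608],.0262,0,.2)
shot("wrist","w2")
pick([.5965,.1715],.103,p,50,.24,zin=.25)
place([.4414,.2568],.0477,0,.2)
shot("wrist","w3")
a=[cv2.imread(f"pics/{n}.png") for n in("w2","w3")]
cv2.imwrite("pics/w23.png",cv2.resize(np.hstack(a),(800,300),interpolation=cv2.INTER_AREA))
E
```

```text
down 12.1 [0.6108 0.2275 0.1585] F [-0.1  0.4  0.8] w 0.0851 g 0.0
grip 12.6 [0.6113 0.2276 0.1595] F [0.4 0.1 3.4] w 0.0381 g 30.3
up 13.7 [0.6104 0.2273 0.2788] F [ 0.  -0.5 -0.6] w 0.0383 g 30.1
placed 17.4 [ 0.4106 -0.2608  0.0262] F [0.1 0.6 0.6] w 0.0379 g 30.2
open 18.1 [ 0.4105 -0.2608  0.0262] F [-0.2 -0.6  0.2] w 0.0851 g 0.0
down 22.7 [0.5962 0.1715 0.1025] F [ 0.2  0.3 -0.3] w 0.085 g 0.0
grip 23.1 [0.597  0.1717 0.1037] F [0.2 0.5 4.9] w 0.0529 g 52.4
up 24.4 [0.5958 0.1713 0.2388] F [-0.2  0.6 -1.1] w 0.0529 g 52.5
placed 26.8 [0.4409 0.2566 0.0477] F [-2.8 -1.2  5.2] w 0.053 g 53.3
open 27.4 [0.4414 0.2568 0.0477] F [ 0.2 -0.3 -0.3] w 0.0847 g 0.0
```

View pics/w23.png

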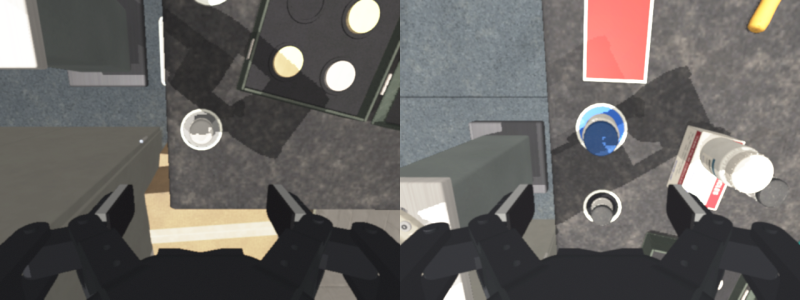

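Grey cup and blue jar stand in their dishes. Now the white jar, then a close look at the carton and the tray.

```bash
python3 - <<'E'
from h import *
p=np.radians(-14)
pick([.611,.2275],.103,p,50,.26,zin=.26)
place([.4230,-.0333],.0477,0,.2)
shot("wrist","w4")
bot.reach([.604,.199,.3],quat(p));shot("wrist","w5");c=shot("top","t5")
f=cv2.imread("pics/t5.png")
cv2.imwrite("pics/w45.png",np.hstack([cv2.resize(cv2.imread("pics/w5.png")[0:300],(533,400))if 0 else cv2.resize(cv2.imread("pics/w5.png"),(480,360)),cv2.resize(cv2.imread("pics/w4.png"),(320,360))]))
st("x")
E
```

```text
down 31.0 [0.6108 0.2274 0.1024] F [-0.   0.   0.3] w 0.085 g 0.0
grip 31.4 [0.6115 0.2277 0.1036] F [-0.7 -0.1  3.5] w 0.0533 g 52.3
up 32.7 [0.6103 0.2272 0.2586] F [-0.1  0.6 -1.1] w 0.0534 g 52.5
placed 35.6 [ 0.4225 -0.0333  0.0476] F [-2.7 -0.5  4.4] w 0.053 g 53.3
open 36.2 [ 0.423  -0.0333  0.0477] F [ 0.2  0.7 -0.7] w 0.0848 g 0.0
x 38.8 [0.6035 0.1977 0.2998] F [ 0.6 -0.5  0.5] w 0.0852 g 0.0
```

View pics/w45.png

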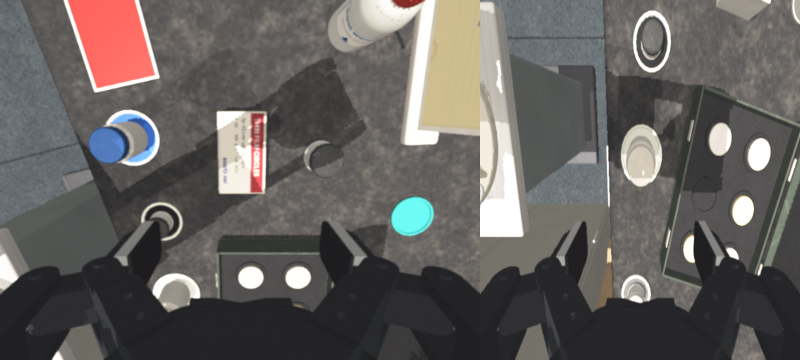

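View pics/w5.png

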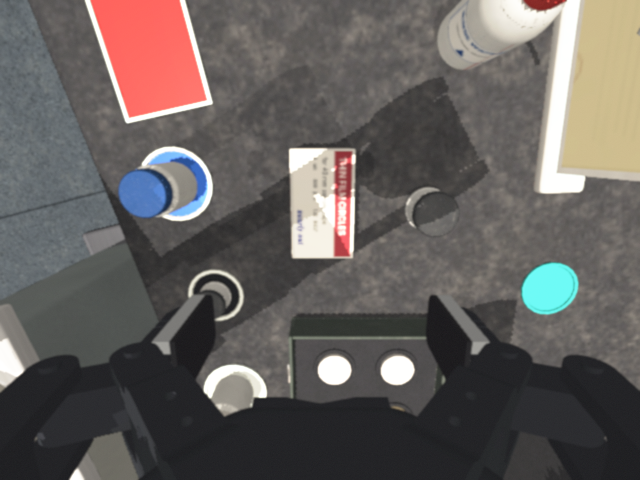

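```bash
python3 - <<'E'
from h import *
w=dict(np.load("w5.npz"))
c=np.array([ray(w,u,v,.058)[:2] for u,v in((289.5,148.5),(355.5,149),(353.5,258),(292,258.5))])
d=c[0]+c[1]-c[2]-c[3];ang=np.degrees(np.arctan2(d[1],d[0]));print(c.mean(0),ang,[np.linalg.norm(c[i]-c[i-1]) for i in range(4)])
# tray edge direction in wrist view (right inner edge and near corners)
e=[ray(w,u,v,.004)[:2] for u,v in((126,120),(211,101),(184,0))];print([np.degrees(np.arctan2(*(b-a)[::-1])) for a,b in((e[0],e[1]),(e[1],e[2]))])
xy=(c.mean(0)+[.604,.1976])/2;print(xy)
pick(xy,.032,np.radians(-14),60,.20,zin=.2)
bot.reach([.465,.4075,.2],quat(np.radians(-2.3)));bot.servo_line([.465,.4075,.12],velocity=.15)
st("above");shot("wrist","w6");shot("side","s6")
a=[cv2.imread(f"pics/{n}.png") for n in("w6","s6")]
cv2.imwrite("pics/ws6.png",cv2.resize(np.hstack(a),(800,300),interpolation=cv2.INTER_AREA))
E
```

```text
[0.60522145 0.20105946] 76.1946554832381 [np.float64(0.11482368235562908), np.float64(0.06551428600835667), np.float64(0.11374122003238091), np.float64(0.0662694825261221)]
[np.float64(-2.414310391728401), np.float64(87.52239526521794)]
[0.60461073 0.19932973]
down 40.9 [0.6042 0.1992 0.0314] F [0.3 0.8 0.7] w 0.0852 g 0.0
grip 41.2 [0.6051 0.1995 0.0325] F [0.1 0.  2.8] w 0.0657 g 67.8
up 42.6 [0.6037 0.1991 0.1987] F [ 0.4 -0.1 -4.4] w 0.0651 g 67.2
above 44.2 [0.4659 0.4074 0.1206] F [-0.4  0.8 -2.9] w 0.0654 g 67.2
```

View pics/ws6.png

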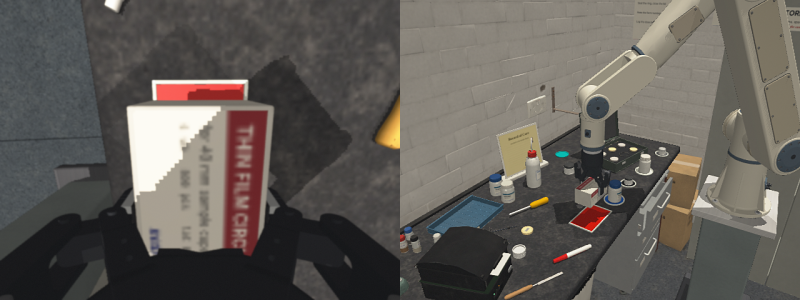

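The carton hangs level and parallel to the tray. Lowering it now.

```bash
python3 - <<'E'
from h import *
place([.465,.4075],.0347,np.radians(-2.3),.12,zout=.3)
bot.reach([.30,.30,.40],quat(0));st("away")
t=shot("top","t7");s=shot("side","s7")
cv2.imwrite("pics/f7.png",np.vstack([cv2.resize(t["frame"][285:385,120:500,::-1],(800,210),interpolation=2),cv2.resize(s["frame"][210:390,240:480,::-1],(520,390),interpolation=2) if 0 else cv2.resize(s["frame"][210:390,220:480,::-1],(800,390),interpolation=2)]))
E
```

```text
placed 45.9 [0.465  0.4075 0.0345] F [-0.  -1.2 -2.6] w 0.0653 g 67.5
open 46.5 [0.465  0.4075 0.0348] F [ 0.2  0.5 -0. ] w 0.0852 g 0.0
away 48.9 [0.3005 0.3004 0.3993] F [0.1 0.4 0.4] w 0.0849 g 0.0
```

View pics/f7.png

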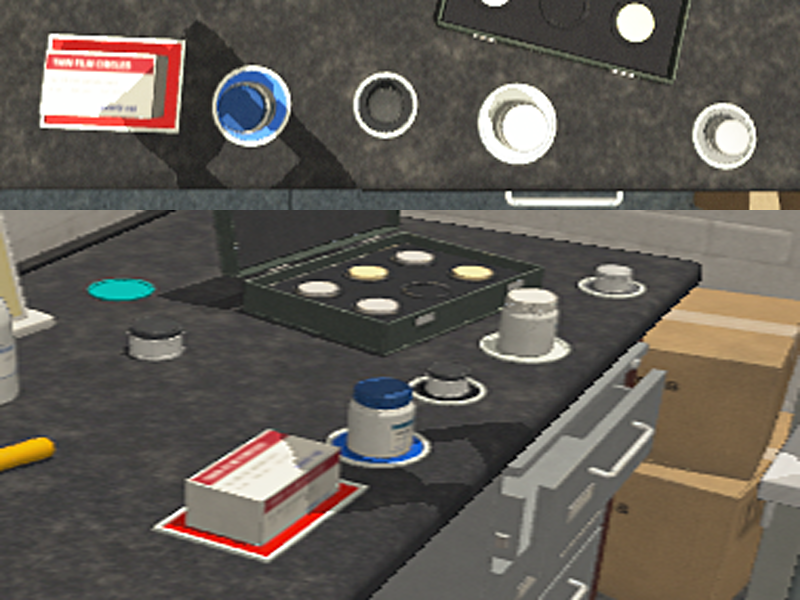

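The side view shows everything standing. I check the carton numerically, since it looks shifted to the left.

```bash
python3 - <<'E'
from h import *
t=dict(np.load("t7.npz"))
c=np.array([ray(t,120+u*.475,285+v*.476,.06)[:2] for u,v in((47,52),(157,56),(153,122),(42,118))])
print(c.round(4),c.mean(0))
r=np.array([ray(t,120+u*.475,285+v*.476,.005)[:2] for u,v in((50,34),(186,40),(181,132),(41,127))])
print(r.round(4),r.mean(0))
cv2.imwrite("pics/c7.png",np.hstack([cv2.resize(t["frame"][295:355,130:215,::-1],(400,300),interpolation=2),cv2.resize(np.load("s7.npz")["frame"][325:385,260:345,::-1],(400,300),interpolation=2)]))
E
```

```text
[[0.4962 0.4617]
 [0.4925 0.3479]
 [0.425  0.349 ]
 [0.4288 0.4626]] [0.46060802 0.40530095]
[[0.5172 0.4778]
 [0.5113 0.3295]
 [0.4123 0.3309]
 [0.4173 0.4813]] [0.46454195 0.4048918 ]
```

View pics/c7.png

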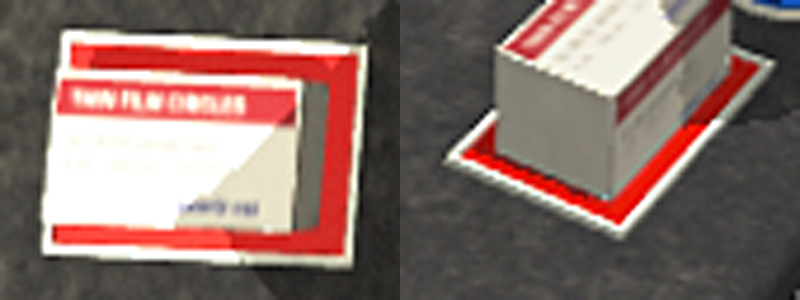

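The carton sits inside the tray, centred to within about 4 mm and square to it, with red floor visible on the sides in view.

```bash
python3 -c "
from workcell import hand_in
print(hand_in())"
```

```text
the job is handed in; nothing more can be done
None
```

The job is done and handed in at about 49 s of the 128 s allowed: both cups, both jars and the carton stand upright in their own stations, checked in the top and side pictures, though hand_in() returned no verdict.

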